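# Push the lamp-base weight through the drop-box flap

### The arm

A 6-joint arm with a two-finger parallel gripper is mounted at the origin on the work surface. World frame = base frame: x ahead of the robot, y to its left, z up, the work surface at z = 0. Lengths are in m, angles in degrees, forces in N, time in s.
With the tool pointing down it reaches from about 0.25 to 0.725 m from the base axis. Payload 9.7 kg.
Tool frame: the origin (TCP) lies on the centre line of the jaws, within the pads' length; the fingertips stand 17 mm ahead of it and the grasp point (between the pads) lies 2 mm behind it (bot.nose_length is the distance from the TCP to the fingertips, in m); x points along the fingers, y is the direction in which the jaws open and shut, and the axes are right-handed (so a half turn about x gives the same grasp; the last joint's range is limited). The gripper opens to 85 mm and grips with 20 to 120 N. Pads are 22 mm wide; open, the fingers measure 114 mm over their backs; the gripper's body (76 mm by 85 mm) begins 54 mm behind the grasp point. The pads swing forward as they close: fully open they stand 13 mm farther back than shut.
Start: joints at [-67.494, 4.979, 10.078, 95.1, 0, 90], TCP at [0.211, -0.508, 0.248] pointing down, gripper open.
Joint ranges: [-179.16, 179.16], [-48.56, 103.87], [-65.8, 70.77], [-126.05, 130.52], [-82.76, 87.17], [-180, 180]. Speed limits (degrees/s): [127.2, 127.2, 147.25, 180, 180, 180].

### API

Orientations are given as [roll, pitch, yaw] about the fixed x, y, z axes, in that order (R = Rz(yaw) Ry(pitch) Rx(roll)).
In Python, from workcell import bot, viewer, ticket gives the robot as it stands.
- The arm moves only by the tool jog_arm, never from a script. Its argument "deltas" is a list of rows, each an object of numbers: "fingers": the opening, from 0 (shut) to 1 (fully open); "x", "y", "z": the shift along the world's x, y, z in mm; "twist": the turn about the world's z in degrees. A call has 1 to 10 rows; each row is the pose to reach, as a shift and turn from the pose measured when the call began; what a row does not reach only later rows make up. A row lasts 1/10 s, in which the tool goes at most 50 mm and 8.59 degrees, less where a joint would pass 70% of its speed; a pose out of reach is approached as far as the arm can. A call with a gripper value outside its range is refused whole. The fingers move at their own pace and stop on an object; "grip_force" is the grip in N (left out, the last holds). Time passes only in rows, so rows that repeat a pose let the fingers close. It gives the time, the measured TCP pose, the force and the opening at its end, in the units of the state.
- bot.get_obs(): the state, without advancing time (a new reading comes with each control period).
- viewer.camera(name): name is "scene" or "top" or "wrist"; returns a dict with "image" (384x512x3 uint8, red, green, blue), "fovy" (degrees; the focal length in pixels is half the picture's height over the tangent of half this angle, whatever the lens; pixels are square), "cx", "cy" (the principal point, pixels), "world_to_cam" (4x4, takes a point from world to camera coordinates); the wrist camera has in their place "tool_from_camera" (4x4, takes a point from camera to tool coordinates, whose origin is the TCP and whose axes are the tool frame's). Camera axes: x right, y down, z forward; pixel columns grow to the right and rows downward; lengths in m; the calibration is good to about 2 mm. A picture is of the moment at which its call begins: read the wrist's pose just before it. There is no depth.
- ticket.job_done(): hands the job in, once; it reports no verdict.
The state is a dict: "time": time; "q": joint angles; "qd": joint speeds; "joint_efforts": joint torques, N m; "ee_pos": TCP position; "tcp_rot": TCP orientation; "wrist_force": force on the tool from outside, world axes, zero at the start; "torque": the same for the moment, N m; "opening": finger opening in m.
Only numpy, scipy, OpenCV 4.12 (cv2) and the standard library are available. Lean on these libraries where they do the work, as an engineer would, in place of code of your own. Each camera call takes 0.05 s, during which the arm holds its last target.

### The job

Push the round white lamp-base weight along the raised deck with your fingertips, in through the swinging flap and far enough that it drops into the catch bin behind it, then draw your hand back out so that the flap falls shut. Push it steadily, without lifting or flicking it, and leave everything else where it is.

Things in the scene. Friction and masses are not known exactly. Their poses are not given: they have to be found in the camera images.
- base_center (a point): the part: round white lamp-base weight, a plain disc 90 mm in diameter and 28 mm high, about 0.35 kg, lying flat on the deck, with a small steel-lined bushing off-centre in its top face (looks only, no hole to hook). Point at the disc's centre, half-way up. It is too wide to grasp and is only to be pushed
- throat (a point): opening of the fixed drop box (new place and yaw each time): point on the deck's top face, 83 mm above the bench, mid-opening, under the header. x points level through the flap into the box, y left along the flap, z up. Deck: flat, x -200 to 50 mm, y -150 to 150 before the flap. Opening: y -65 to 65, 66 mm high. 20 mm high guides flare from its sides to y -110 and 110 at x = -65
- header (a point): middle of the underside of the header bar over the flap, 66 mm above the deck; axes as the throat. Bar 12 mm deep in x and 10 mm high; 76 mm high panels beside the opening. Fingers must follow the disc under it 5 to 30 mm past the flap line: tilted forward about 45 degrees they pass and the hand stays in front and above; straight down they do not
- deck_end (a point): middle of the deck's inner end, at deck height, 50 mm in x beyond the throat. The disc lies flat until its centre is past this point (its rear is then 5 mm past the flap line); a little further on it tips and slides down into the bin by itself. Two fingertips 40 to 60 mm apart behind the disc cradle it so that it does not slip off sideways
- bin_in (a point): centre of the catch bin's floor, 76 mm below the deck; axes as the throat. Open-topped grey bin behind the flap, throat x 50 to 228 mm, inside 146 mm wide, walls up to 4 mm below the deck; a steep slide (about 57 degrees) leads down into it from the deck end; the disc may come to rest leaning on the slide, its foot on the floor
- flap (a joint): angle (rad) of the aluminium gravity flap, 118 mm wide, 62 mm long, 60 g, on a level axle under the header, 66 mm above the deck. 0 = shut (on its stop, lower edge about 4 mm above the deck); grows to 1.5 as its lower edge is pushed inward (+x) and up; cannot open towards the robot. Swings freely, falls shut by its weight. The disc, pushed against it, opens it easily (under 1 N)
- collar_center (a point): steel collar (short tube), 34 mm across, 26 mm high, standing on the deck near its left (+y) edge; point at its centre. Bystander
- clamp_center (a point): black plastic clamp block, about 47 x 22 x 30 mm high, on the deck near its right (-y) edge; point about its centre, half-way up. Bystander
- jar: screw-top jar, 60 mm across, 75 mm high, on the cutting mat; origin under its centre. Bystander
- driver: screwdriver lying on the cutting mat. Bystander
- tape: roll of tape lying flat on the mat, 90 mm across, 22 mm high; origin under its centre. Bystander
- scalpel: thin round-handled craft knife lying on the mat, about 150 mm long. Bystander
Mind the look-alikes: they are no part of the job. Of the things like the part that bears base_center, leave any that is blue; of the rest the larger one is meant.

How it is judged (in metres and radians):
On the way:
1. the disc has pushed the flap open and is passing under it (value of joint flap above 0.4 rad and x of base_center in the frame of throat above -0.02 m and z of base_center in the frame of throat above 0 m), for 0.05 s.
At the end, for the whole second after the job is handed in: The disc rests still in the catch bin behind the flap (its centre inside the bin and at least 15 mm below the deck's surface), and the flap hangs shut (within 0.08 rad) (x of base_center in the frame of throat between 0.06 and 0.225 m and y of base_center in the frame of throat between -0.073 and 0.073 m and z of base_center in the frame of throat below -0.015 m and linear speed of base below 0.02 m/s and value of joint flap below 0.08 rad); the robot touches nothing.
It fails at once if the collar, clamp block, jar, screwdriver, tape roll or craft knife is moved by more than 25 mm (distance of any of collar_center, clamp_center, jar, driver, tape, scalpel from where it was at the start of the episode above 0.025 m).
It fails at once if the disc is lifted more than 15 mm off the deck (z of base_center in the frame of throat above 0.029 m).
It fails at once if the disc is flicked: faster than 0.5 m/s while its centre is still on the deck (linear speed of base above 0.5 m/s and x of base_center in the frame of throat below 0.045 m and z of base_center in the frame of throat above 0 m).
It fails at once if the disc falls off the deck outside the box (z of base_center in the frame of throat below -0.01 m and x of base_center in the frame of throat below 0.03 m).
It also fails if it takes over 38 s, if anything falls off the work surface, if the arm or the gripper's body presses on something with over 40 N, if the wrist force passes 120 N, or if a joint passes its speed limit or range.

## Working session

There is one attempt and no reset: what is moved stays moved. The work goes in short steps, Python scripts to look and compute and a tool call to move; the robot and the scene stay as the last step left them, time stands still between calls to the robot, and variables do not carry over. Pictures are saved under pics/ and viewed, and the job is handed in when it is done.

Besides the shell and the picture viewer there is one more tool, called as name(argument=value, ...) on one line, values as JSON. jog_arm: Moves the arm, as the interface text tells. Its arguments: {"type":"object","properties":{"deltas":{"type":"array"},"grip_force":{"type":"number"}},"required":["deltas"]}

```bash
mkdir -p pics; ls; python3 - <<'E'
from workcell import bot, viewer, ticket
import cv2, pickle
o=bot.get_obs();print({k:o[k] for k in('time','q','ee_pos','tcp_rot','opening')},bot.nose_length)
d={}
for n in('scene','top','wrist'):
    c=viewer.camera(n);d[n]=c
    cv2.imwrite(f'pics/{n}0.png',c['image'][:,:,::-1]);print(n,c['fovy'],c['cx'],c['cy'],c.get('world_to_cam',c.get('tool_from_camera')))
pickle.dump(d,open('c0.pkl','wb'))
E
```

```text
pics
{'time': 0.0, 'q': array([-6.74957465e+01,  5.01127699e+00,  1.00326681e+01,  9.51002233e+01,
        3.87117382e-04,  9.00009981e+01]), 'ee_pos': array([ 0.21043045, -0.50791267,  0.24756537]), 'tcp_rot': array([-90.28035928,  89.92116691, 112.22289591]), 'opening': 0.08553039604820102} 0.017
scene 50.18390395240895 252.79678310001478 193.2791130650525 [[-0.73070949  0.68243092  0.01875316  0.36138252]
 [ 0.45409608  0.5063658  -0.73306918 -0.12022159]
 [-0.50976504 -0.52714487 -0.6798955   1.42337959]
 [ 0.          0.          0.          1.        ]]
top 50.263567848497615 256.5754250972843 196.06668803992292 [[-0.01052168 -0.99990903 -0.00843901  0.00765475]
 [-0.99579549  0.01124567 -0.09091133  0.50774601]
 [ 0.09099797  0.00744698 -0.99582323  1.15482213]
 [ 0.          0.          0.          1.        ]]
wrist 60.1127274539808 257.37263165724045 185.9825545397968 [[ 2.77156589e-04 -3.17097338e-01  9.48392957e-01 -1.25827676e-01]
 [ 9.99999933e-01  3.13529462e-04 -1.87408829e-04 -1.13384678e-03]
 [-2.37922293e-04  9.48392946e-01  3.17097403e-01 -8.09311738e-02]
 [ 0.00000000e+00  0.00000000e+00  0.00000000e+00  1.00000000e+00]]
```

View pics/scene0.png

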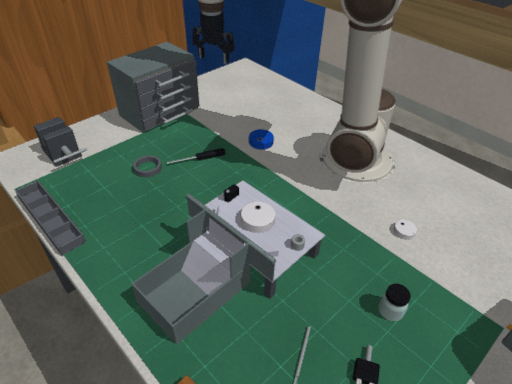

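View pics/top0.png

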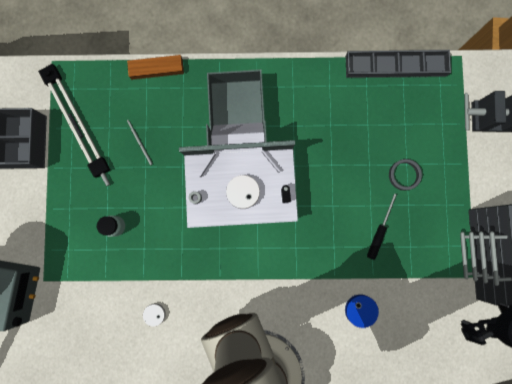

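View pics/wrist0.png

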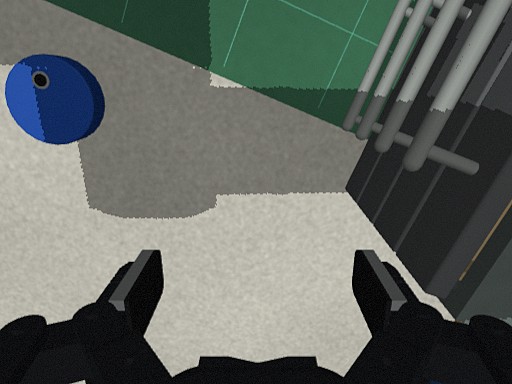

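```bash
cat > h.py <<'E'
import numpy as np, cv2
def ray(c,u,v):
    f=192/np.tan(np.radians(c['fovy']/2))
    d=np.array([(u-c['cx'])/f,(v-c['cy'])/f,1]);W=c['world_to_cam'];R=W[:3,:3]
    return -R.T@W[:3,3],R.T@d
def at(c,u,v,z):
    o,d=ray(c,u,v);return o+d*(z-o[2])/d[2]
def proj(c,p):
    f=192/np.tan(np.radians(c['fovy']/2));W=c['world_to_cam'];q=W[:3,:3]@p+W[:3,3]
    return f*q[0]/q[2]+c['cx'],f*q[1]/q[2]+c['cy']
E
python3 - <<'E'
import pickle,cv2
d=pickle.load(open('c0.pkl','rb'))
im=d['top']['image'][55:240,165:315,::-1]
cv2.imwrite('pics/topz.png',cv2.resize(im,None,fx=3.2,fy=3.2,interpolation=cv2.INTER_CUBIC))
im=d['scene']['image'][170:350,120:340,::-1]
cv2.imwrite('pics/scz.png',cv2.resize(im,None,fx=3.2,fy=3.2,interpolation=cv2.INTER_CUBIC))
E
```

```text
(no output)
```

View pics/topz.png

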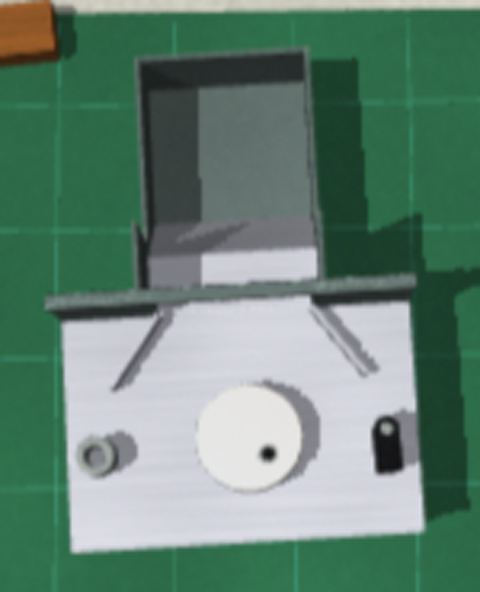

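View pics/scz.png

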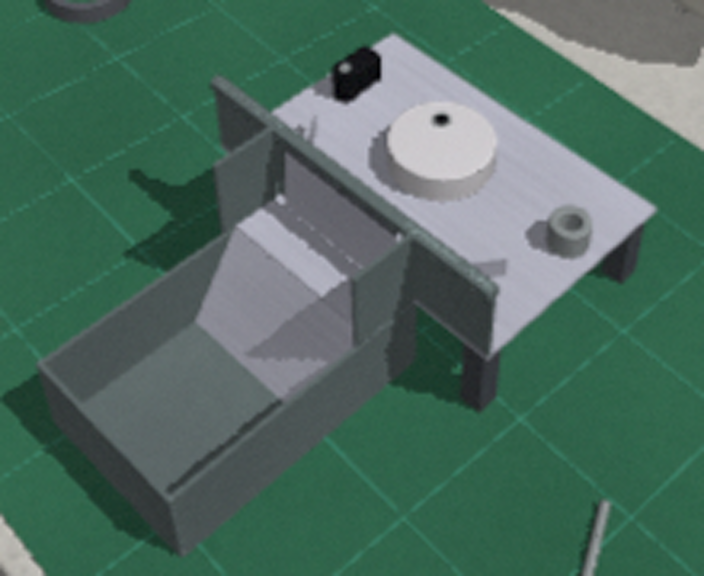

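```bash
python3 - <<'E'
import pickle
from h import *
d=pickle.load(open('c0.pkl','rb'));c=d['top'];s=3.2
P=lambda u,v,z:at(c,165+u/s-0.5,55+v/s-0.5,z)
L=P(72,552,.083);R=P(425,530,.083);print(L,R,np.linalg.norm(L-R))
y=(L-R)[:2];yaw=np.degrees(np.arctan2(-y[0],y[1]));print('yaw',yaw)
a=np.radians(yaw);ex=np.array([np.cos(a),np.sin(a)]);ey=np.array([-ex[1],ex[0]])
T=(L+R)[:2]/2+.2*ex;print('throat',T)
def loc(p): q=p[:2]-T;return (q@ex*1e3).round(1),(q@ey*1e3).round(1)
for n,u,v,z in [('panL',46,305,.159),('panR',414,282,.159),('binfl',135,58,.079),('binfr',307,48,.079),('disc',249,437,.111),('dl',196,437,.111),('dr',302,437,.111),('dt',249,384,.111),('db',249,492,.111),('collar',97,455,.109),('clamp',387,445,.113),('gl',117,388,.103),('gr',373,372,.103)]:
    p=P(u,v,z);print(n,p.round(4),loc(p))
for n,u,v,z in [('slideR edge',203,285,.083)]:
    p=P(u,v,z);print(n,loc(p))
# check with scene
c2=d['scene']
for n,x,yy,z in [('nL',-.2,.15,.083),('nR',-.2,-.15,.083),('pL',0,.15,.159),('pR',0,-.15,.159),('be',.23,.075,.079),('be2',.23,-.075,.079)]:
    w=np.append(T+x*ex+yy*ey,z);u,v=proj(c2,w);print(n,w.round(4),round((u-120+.5)*3.2),round((v-170+.5)*3.2))
E
```

```text
[0.42009043 0.19155336 0.083     ] [ 0.43550882 -0.10821756  0.083     ] 0.3001671637941598
yaw 2.9443521308357687
throat [0.6275356 0.0519411]
panL [0.6173 0.2    0.159 ] (np.float64(-2.7), np.float64(148.4))
panR [ 0.6324 -0.0963  0.159 ] (np.float64(-2.8), np.float64(-148.3))
binfl [0.854  0.1388 0.079 ] (np.float64(230.7), np.float64(75.1))
binfr [ 0.861 -0.013  0.079] (np.float64(229.8), np.float64(-76.8))
disc [0.5136 0.0393 0.111 ] (np.float64(-114.4), np.float64(-6.7))
dl [0.5141 0.0835 0.111 ] (np.float64(-111.7), np.float64(37.4))
dr [ 0.5131 -0.0048  0.111 ] (np.float64(-117.2), np.float64(-50.8))
dt [0.5582 0.039  0.111 ] (np.float64(-69.9), np.float64(-9.3))
db [0.4677 0.0397 0.111 ] (np.float64(-160.2), np.float64(-4.0))
collar [0.5002 0.1664 0.109 ] (np.float64(-121.3), np.float64(120.9))
clamp [ 0.5054 -0.0753  0.113 ] (np.float64(-128.5), np.float64(-120.8))
gl [0.5572 0.1507 0.103 ] (np.float64(-65.1), np.float64(102.2))
gr [ 0.5683 -0.0652  0.103 ] (np.float64(-65.2), np.float64(-114.0))
slideR edge (np.float64(22.9), np.float64(26.2))
nL [0.4201 0.1915 0.083 ] 659 209
nR [ 0.4355 -0.1081  0.083 ] 395 35
pL [0.6198 0.2017 0.159 ] 499 292
pR [ 0.6352 -0.0979  0.159 ] 217 79
be [0.8534 0.1387 0.079 ] 174 502
be2 [ 0.8611 -0.0111  0.079 ] 43 366
```

The top view puts the throat at about (0.6275, 0.052) with a yaw of 2.9°, and the disc at throat coordinates (-114, -7) mm. I'll lift clear first and swing toward the front of the deck.

jog_arm(deltas=[{"x": 5,"y": 20,"z": 30,"fingers": 0.6},{"x": 15,"y": 55,"z": 60,"fingers": 0.6},{"x": 25,"y": 90,"z": 90,"fingers": 0.6},{"x": 35,"y": 125,"z": 120,"fingers": 0.6},{"x": 50,"y": 160,"z": 150,"fingers": 0.6},{"x": 65,"y": 195,"z": 165,"fingers": 0.6},{"x": 80,"y": 235,"z": 170,"fingers": 0.6},{"x": 95,"y": 275,"z": 170,"fingers": 0.6},{"x": 110,"y": 315,"z": 170,"fingers": 0.6},{"x": 125,"y": 350,"z": 170,"fingers": 0.6}])

```text
validation failed for argument at $.de...
```

```bash
python3 - <<'E'
from workcell import bot
o=bot.get_obs();print({k:o[k].round(2) if hasattr(o[k],'round') else o[k] for k in('time','q','ee_pos','tcp_rot','opening')})
E
```

```text
{'time': 0.15, 'q': array([-67.49,   5.  ,  10.04,  95.1 ,   0.  ,  90.  ]), 'ee_pos': array([ 0.21, -0.51,  0.25]), 'tcp_rot': array([-91.55,  89.94, 110.95]), 'opening': 0.08535108993683992}
```

jog_arm(deltas=[{"x": 5,"y": 20,"z": 30,"twist": 0,"fingers": 0.6}])

```text
time: 0.25
ee_pos: [0.2147, -0.4879, 0.2736]
tcp_rot: [-87.2, 89.5, 115.3]
wrist_force: [0.2, -0.3, -1.3]
opening: 0.0735
```

All five keys are required in every row.

jog_arm(deltas=[{"x": 10,"y": 35,"z": 30,"twist": 0,"fingers": 0.6},{"x": 20,"y": 70,"z": 60,"twist": 0,"fingers": 0.6},{"x": 30,"y": 105,"z": 90,"twist": 0,"fingers": 0.6},{"x": 45,"y": 140,"z": 120,"twist": 0,"fingers": 0.6},{"x": 60,"y": 175,"z": 135,"twist": 0,"fingers": 0.6},{"x": 75,"y": 215,"z": 140,"twist": 0,"fingers": 0.6},{"x": 90,"y": 255,"z": 140,"twist": 0,"fingers": 0.6},{"x": 105,"y": 295,"z": 140,"twist": 0,"fingers": 0.6},{"x": 120,"y": 330,"z": 140,"twist": 0,"fingers": 0.6}])

```text
time: 1.15
ee_pos: [0.3348, -0.1561, 0.4137]
tcp_rot: [-90.1, 89.6, 112.4]
wrist_force: [0.3, 0.0, 0.5]
opening: 0.0513
```

```bash
cat > st.py <<'E'
from workcell import bot
import numpy as np
from scipy.spatial.transform import Rotation as Ro
np.set_printoptions(precision=4,suppress=True)
o=bot.get_obs();R=Ro.from_euler('xyz',o['tcp_rot'],degrees=True).as_matrix()
print(o['time'],'q',o['q'].round(1),'p',o['ee_pos'],'op',round(o['opening'],4),'F',o['wrist_force'])
print('tx',R[:,0],'ty',R[:,1],'tz',R[:,2]);print('tip',o['ee_pos']+.017*R[:,0],'tilt',np.degrees(np.arccos(-R[2,0])),'ydir',np.degrees(np.arctan2(R[1,1],R[0,1])))
E
python3 st.py
```

```text
1.15 q [-25.2 -11.3  14.  115.6   0.3 132.4] p [ 0.3348 -0.1561  0.4137] op 0.0513 F [0.3057 0.0068 0.5335]
tx [-0.0029  0.0071 -1.    ] ty [ 0.3816 -0.9243 -0.0077] tz [-0.9243 -0.3816 -0.    ]
tip [ 0.3348 -0.156   0.3967] tilt 0.4424586133740207 ydir -67.56545536941093
```

jog_arm(deltas=[{"x": 10,"y": 20,"z": 10,"twist": 8,"fingers": 0.6},{"x": 20,"y": 40,"z": 20,"twist": 16,"fingers": 0.6},{"x": 30,"y": 60,"z": 30,"twist": 24,"fingers": 0.6},{"x": 40,"y": 80,"z": 40,"twist": 32,"fingers": 0.6},{"x": 50,"y": 100,"z": 50,"twist": 40,"fingers": 0.6},{"x": 60,"y": 120,"z": 60,"twist": 48,"fingers": 0.6},{"x": 70,"y": 140,"z": 70,"twist": 56,"fingers": 0.6},{"x": 80,"y": 160,"z": 80,"twist": 64,"fingers": 0.6},{"x": 90,"y": 180,"z": 90,"twist": 72,"fingers": 0.6},{"x": 100,"y": 190,"z": 100,"twist": 80,"fingers": 0.6}])

```text
time: 2.15
ee_pos: [0.4351, 0.0352, 0.514]
tcp_rot: [-91.5, 89.5, -168.7]
wrist_force: [0.7, -0.0, -0.4]
opening: 0.0509
```

jog_arm(deltas=[{"x": 10,"y": 0,"z": 10,"twist": 8,"fingers": 0.6},{"x": 20,"y": 0,"z": 20,"twist": 16,"fingers": 0.6},{"x": 30,"y": 0,"z": 30,"twist": 24,"fingers": 0.6},{"x": 40,"y": 0,"z": 40,"twist": 32,"fingers": 0.6},{"x": 50,"y": 0,"z": 50,"twist": 40,"fingers": 0.6},{"x": 60,"y": 0,"z": 60,"twist": 48,"fingers": 0.6},{"x": 70,"y": 0,"z": 70,"twist": 56,"fingers": 0.6},{"x": 80,"y": 0,"z": 70,"twist": 64,"fingers": 0.6},{"x": 90,"y": 0,"z": 70,"twist": 72,"fingers": 0.6},{"x": 100,"y": 0,"z": 70,"twist": 80,"fingers": 0.6}])

```text
time: 3.15
ee_pos: [0.5128, 0.0336, 0.5257]
tcp_rot: [-8.5, 87.2, -5.3]
wrist_force: [-0.1, -0.6, -0.2]
opening: 0.0511
```

```bash
python3 st.py
```

```text
3.15 q [  4.   19.6  62.8 130.5  -0.5   0.8] p [0.5128 0.0336 0.5257] op 0.0511 F [-0.0826 -0.5897 -0.1969]
tx [ 0.049  -0.0046 -0.9988] ty [-0.0551  0.9985 -0.0073] tz [0.9973 0.0554 0.0486]
tip [0.5137 0.0335 0.5088] tilt 2.819165077472157 ydir 93.16036536316187
```

The wrist joint (q4) is at its limit and the tool has begun to tilt forward, the way I need. I'll keep reaching outward to see if more tilt builds up.

jog_arm(deltas=[{"x": 30,"y": 0,"z": 0,"twist": 0,"fingers": 0.6},{"x": 60,"y": 0,"z": 0,"twist": 0,"fingers": 0.6},{"x": 90,"y": 5,"z": 0,"twist": 0,"fingers": 0.6},{"x": 120,"y": 5,"z": 0,"twist": 0,"fingers": 0.6}])

```text
time: 3.55
ee_pos: [0.5692, 0.0356, 0.4967]
tcp_rot: [-11.3, 87.8, -8.1]
wrist_force: [-0.1, 0.2, 0.4]
opening: 0.0513
```

```bash
python3 st.py
```

```text
3.55 q [  3.8  28.1  70.7 130.5  -0.5   0.6] p [0.5692 0.0356 0.4967] op 0.0513 F [-0.0758  0.2213  0.3656]
tx [ 0.0381 -0.0054 -0.9993] ty [-0.0554  0.9984 -0.0075] tz [0.9977 0.0556 0.0377]
tip [0.5699 0.0355 0.4797] tilt 2.2042102954159106 ydir 93.17558867388429
```

jog_arm(deltas=[{"x": 20,"y": 0,"z": 50,"twist": 0,"fingers": 0.6},{"x": 40,"y": 0,"z": 100,"twist": 0,"fingers": 0.6}])

```text
time: 3.75
ee_pos: [0.5561, 0.0327, 0.5184]
tcp_rot: [-5.6, 85.6, -2.5]
wrist_force: [-1.4, -0.3, 0.2]
opening: 0.0512
```

```bash
python3 st.py
```

```text
3.75 q [  3.6  25.9  70.8 130.5  -0.5   0.4] p [0.5561 0.0327 0.5184] op 0.0512 F [-1.4345 -0.3218  0.154 ]
tx [ 0.0762 -0.0033 -0.9971] ty [-0.0554  0.9984 -0.0075] tz [0.9956 0.0558 0.0759]
tip [0.5574 0.0327 0.5014] tilt 4.373348572846906 ydir 93.17588950495791
```

jog_arm(deltas=[{"x": 150,"y": 0,"z": 400,"twist": 0,"fingers": 0.6},{"x": 150,"y": 0,"z": 400,"twist": 0,"fingers": 0.6},{"x": 150,"y": 0,"z": 400,"twist": 0,"fingers": 0.6},{"x": 150,"y": 0,"z": 400,"twist": 0,"fingers": 0.6}])

```text
time: 4.15
ee_pos: [0.5395, 0.0279, 0.5437]
tcp_rot: [-3.6, 82.9, -0.4]
wrist_force: [0.4, -1.1, 0.2]
opening: 0.0511
```

```bash
python3 st.py
```

```text
4.15 q [  3.2  23.3  70.8 130.5  -0.4  -0. ] p [0.5395 0.0279 0.5437] op 0.0511 F [ 0.4389 -1.0638  0.2039]
tx [ 0.1228 -0.0008 -0.9924] ty [-0.0553  0.9984 -0.0077] tz [0.9909 0.0559 0.1226]
tip [0.5416 0.0279 0.5268] tilt 7.05485909605646 ydir 93.17298892263396
```

jog_arm(deltas=[{"x": 0,"y": 0,"z": 50,"twist": 0,"fingers": 0.6}])

```text
time: 4.25
ee_pos: [0.5289, 0.0271, 0.558]
tcp_rot: [-3.0, 81.4, 0.2]
wrist_force: [0.6, 0.2, -0.1]
opening: 0.0511
```

jog_arm(deltas=[{"x": 20,"y": 0,"z": 50,"twist": 0,"fingers": 0.6}])

```text
time: 4.35
ee_pos: [0.5192, 0.0256, 0.5706]
tcp_rot: [-2.7, 80.1, 0.5]
wrist_force: [0.2, -0.3, 0.6]
opening: 0.0514
```

jog_arm(deltas=[{"x": 20,"y": 0,"z": 100,"twist": 0,"fingers": 0.6}])

```text
time: 4.45
ee_pos: [0.5091, 0.0244, 0.5834]
tcp_rot: [-2.4, 78.6, 0.8]
wrist_force: [0.7, 0.4, -0.7]
opening: 0.0513
```

jog_arm(deltas=[{"x": 20,"y": 0,"z": 100,"twist": 0,"fingers": 0.6},{"x": 20,"y": 0,"z": 100,"twist": 0,"fingers": 0.6}])

```text
time: 4.65
ee_pos: [0.4924, 0.0227, 0.6026]
tcp_rot: [-2.2, 76.5, 1.1]
wrist_force: [0.6, 0.5, -0.4]
opening: 0.0517
```

```bash
python3 st.py
```

```text
4.65 q [  2.9  16.7  70.8 130.5  -0.4  -0.4] p [0.4924 0.0227 0.6026] op 0.0517 F [ 0.582   0.5208 -0.4279]
tx [ 0.2342  0.0043 -0.9722] ty [-0.055   0.9984 -0.0088] tz [0.9706 0.0556 0.2341]
tip [0.4963 0.0228 0.5861] tilt 13.54883194047918 ydir 93.15433133371064
```

jog_arm(deltas=[{"x": 10,"y": 2,"z": 100,"twist": 0,"fingers": 0.5}])

```text
time: 4.75
ee_pos: [0.482, 0.0228, 0.6139]
tcp_rot: [-2.0, 75.1, 1.2]
wrist_force: [1.1, -0.4, -1.2]
opening: 0.0429
```

jog_arm(deltas=[{"x": 0,"y": 2,"z": 100,"twist": 0,"fingers": 0.5}])

```text
time: 4.85
ee_pos: [0.4673, 0.023, 0.629]
tcp_rot: [-1.8, 73.3, 1.4]
wrist_force: [-0.1, 0.5, 0.2]
opening: 0.0426
```

jog_arm(deltas=[{"x": 30,"y": 2,"z": 100,"twist": 0,"fingers": 0.5}])

```text
time: 4.95
ee_pos: [0.4567, 0.0227, 0.6394]
tcp_rot: [-1.8, 72.0, 1.5]
wrist_force: [0.1, -0.2, 0.6]
opening: 0.0428
```

jog_arm(deltas=[{"x": 0,"y": 2,"z": 50,"twist": 0,"fingers": 0.5}])

```text
time: 5.05
ee_pos: [0.4433, 0.0238, 0.6518]
tcp_rot: [-1.7, 70.4, 1.6]
wrist_force: [-0.1, 0.3, -0.2]
opening: 0.043
```

jog_arm(deltas=[{"x": 0,"y": 2,"z": 50,"twist": 0,"fingers": 0.5}])

```text
time: 5.15
ee_pos: [0.4285, 0.0248, 0.6647]
tcp_rot: [-1.5, 68.7, 1.7]
wrist_force: [0.5, -0.6, 0.5]
opening: 0.0425
```

```bash
python3 st.py
```

```text
5.15 q [  3.8   9.   70.7 130.5  -0.8   0.4] p [0.4285 0.0248 0.6647] op 0.0425 F [ 0.5124 -0.6401  0.4587]
tx [ 0.3627  0.0108 -0.9318] ty [-0.0545  0.9985 -0.0097] tz [0.9303 0.0543 0.3627]
tip [0.4347 0.025  0.6489] tilt 21.27670879677422 ydir 93.12485481037587
```

jog_arm(deltas=[{"x": -20,"y": 1,"z": 50,"twist": 0,"fingers": 0.5}])

```text
time: 5.25
ee_pos: [0.4101, 0.0253, 0.6797]
tcp_rot: [-1.3, 66.7, 1.9]
wrist_force: [0.3, -0.5, 0.8]
opening: 0.0423
```

jog_arm(deltas=[{"x": -20,"y": 1,"z": 50,"twist": 0,"fingers": 0.5}])

```text
time: 5.35
ee_pos: [0.3902, 0.0258, 0.6948]
tcp_rot: [-1.2, 64.5, 2.1]
wrist_force: [-0.2, -0.0, -0.3]
opening: 0.0427
```

jog_arm(deltas=[{"x": -10,"y": 1,"z": 50,"twist": 0,"fingers": 0.5}])

```text
time: 5.45
ee_pos: [0.3726, 0.0259, 0.7074]
tcp_rot: [-1.0, 62.6, 2.3]
wrist_force: [-0.1, -0.2, 0.5]
opening: 0.0429
```

jog_arm(deltas=[{"x": -10,"y": 1,"z": 50,"twist": 0,"fingers": 0.5}])

```text
time: 5.55
ee_pos: [0.3554, 0.0259, 0.7187]
tcp_rot: [-0.9, 60.9, 2.4]
wrist_force: [1.3, -0.1, 0.1]
opening: 0.0429
```

jog_arm(deltas=[{"x": -10,"y": 1,"z": 50,"twist": 0,"fingers": 0.5}])

```text
time: 5.65
ee_pos: [0.3382, 0.0259, 0.7292]
tcp_rot: [-0.8, 59.1, 2.5]
wrist_force: [-0.4, -0.4, -0.1]
opening: 0.0425
```

```bash
python3 st.py
```

```text
5.65 q [  5.6  -0.6  70.7 130.5  -1.6   1.9] p [0.3382 0.0259 0.7292] op 0.0425 F [-0.3606 -0.4106 -0.1488]
tx [ 0.5128  0.0227 -0.8582] ty [-0.056   0.9984 -0.007 ] tz [0.8567 0.0517 0.5133]
tip [0.3469 0.0263 0.7146] tilt 30.88634699719787 ydir 93.21102170523652
```

jog_arm(deltas=[{"x": -30,"y": 0,"z": 50,"twist": 0,"fingers": 0.5}])

```text
time: 5.75
ee_pos: [0.3174, 0.0251, 0.7411]
tcp_rot: [-0.6, 57.0, 2.8]
wrist_force: [0.3, -0.2, -0.3]
opening: 0.0428
```

jog_arm(deltas=[{"x": -30,"y": 0,"z": 50,"twist": 0,"fingers": 0.5}])

```text
time: 5.85
ee_pos: [0.2955, 0.024, 0.7527]
tcp_rot: [-0.4, 54.9, 3.0]
wrist_force: [-0.1, -0.4, -0.2]
opening: 0.0425
```

jog_arm(deltas=[{"x": -30,"y": 0,"z": 50,"twist": 0,"fingers": 0.5}])

```text
time: 5.95
ee_pos: [0.2739, 0.0225, 0.7631]
tcp_rot: [-0.2, 52.8, 3.3]
wrist_force: [-0.1, 0.5, -0.2]
opening: 0.0429
```

jog_arm(deltas=[{"x": -30,"y": 0,"z": 50,"twist": 0,"fingers": 0.5}])

```text
time: 6.05
ee_pos: [0.2524, 0.0206, 0.7724]
tcp_rot: [0.0, 50.8, 3.5]
wrist_force: [-0.0, -0.2, -0.1]
opening: 0.0425
```

jog_arm(deltas=[{"x": -30,"y": 0,"z": 50,"twist": 0,"fingers": 0.5}])

```text
time: 6.15
ee_pos: [0.2311, 0.0184, 0.7809]
tcp_rot: [0.2, 48.8, 3.8]
wrist_force: [0.5, -0.5, 0.5]
opening: 0.0426
```

jog_arm(deltas=[{"x": -30,"y": 0,"z": 50,"twist": 0,"fingers": 0.5}])

```text
time: 6.25
ee_pos: [0.2096, 0.0154, 0.7883]
tcp_rot: [0.4, 46.9, 4.2]
wrist_force: [0.1, 0.4, -0.5]
opening: 0.0429
```

jog_arm(deltas=[{"x": -30,"y": 0,"z": 50,"twist": 0,"fingers": 0.5}])

```text
time: 6.35
ee_pos: [0.1881, 0.0146, 0.7955]
tcp_rot: [0.5, 44.8, 4.4]
wrist_force: [-0.1, -0.7, 0.2]
opening: 0.043
```

```bash
python3 st.py
```

```text
6.35 q [ -0.2 -14.8  70.8 130.5   3.2  -2.7] p [0.1881 0.0146 0.7955] op 0.043 F [-0.1092 -0.6645  0.2408]
tx [ 0.7078  0.0546 -0.7043] ty [-0.0704  0.9975  0.0066] tz [0.7029 0.0449 0.7098]
tip [0.2001 0.0156 0.7836] tilt 45.22359806932509 ydir 94.03654971901281
```

jog_arm(deltas=[{"x": 10,"y": 2,"z": -30,"twist": 0,"fingers": 0.5},{"x": 25,"y": 4,"z": -65,"twist": -1.5,"fingers": 0.5},{"x": 40,"y": 6,"z": -100,"twist": -1.5,"fingers": 0.5},{"x": 55,"y": 8,"z": -135,"twist": -1.5,"fingers": 0.5},{"x": 70,"y": 10,"z": -170,"twist": -1.5,"fingers": 0.5},{"x": 85,"y": 12,"z": -205,"twist": -1.5,"fingers": 0.5},{"x": 100,"y": 14,"z": -240,"twist": -1.5,"fingers": 0.5},{"x": 115,"y": 16,"z": -275,"twist": -1.5,"fingers": 0.5},{"x": 130,"y": 18,"z": -310,"twist": -1.5,"fingers": 0.5},{"x": 145,"y": 19,"z": -345,"twist": -1.5,"fingers": 0.5}])

```text
time: 7.35
ee_pos: [0.3581, 0.0406, 0.4744]
tcp_rot: [0.2, 46.9, 2.5]
wrist_force: [-0.1, -0.7, 0.3]
opening: 0.0423
```

```bash
python3 st.py
```

```text
7.35 q [ 10.5 -48.6 -12.   83.8  -5.5   6.1] p [0.3581 0.0406 0.4744] op 0.0423 F [-0.1329 -0.7409  0.2777]
tx [ 0.6822  0.0298 -0.7306] ty [-0.0408  0.9992  0.0027] tz [0.73   0.0279 0.6828]
tip [0.3697 0.0411 0.462 ] tilt 43.06625297373879 ydir 92.33615433324529
```

jog_arm(deltas=[{"x": 30,"y": -2,"z": -15,"twist": 0.3,"fingers": 0.5},{"x": 55,"y": -4,"z": -45,"twist": 0.3,"fingers": 0.5},{"x": 58,"y": -6,"z": -85,"twist": 0.3,"fingers": 0.5},{"x": 58,"y": -6,"z": -125,"twist": 0.3,"fingers": 0.5},{"x": 58,"y": -6,"z": -165,"twist": 0.3,"fingers": 0.5},{"x": 58,"y": -6,"z": -205,"twist": 0.3,"fingers": 0.5},{"x": 58,"y": -6,"z": -240,"twist": 0.3,"fingers": 0.5},{"x": 58,"y": -6,"z": -260,"twist": 0.3,"fingers": 0.5},{"x": 58,"y": -6,"z": -270,"twist": 0.3,"fingers": 0.5},{"x": 58,"y": -6,"z": -270,"twist": 0.3,"fingers": 0.5}])

```text
time: 8.35
ee_pos: [0.4622, 0.0407, 0.211]
tcp_rot: [-0.0, 49.7, 2.5]
wrist_force: [0.1, -0.1, 0.3]
opening: 0.0428
```

```bash
python3 st.py; python3 - <<'E'
from workcell import viewer
import cv2
for n in('scene','wrist'):
    im=viewer.camera(n)['image'][:,:,::-1]
    if n=='scene': im=cv2.resize(im[120:350,120:400],None,fx=2.5,fy=2.5,interpolation=cv2.INTER_CUBIC)
    cv2.imwrite(f'pics/{n}1.png',im)
E
```

```text
8.35 q [  6.6 -48.5 -42.8  55.5  -2.6   3.1] p [0.4622 0.0407 0.211 ] op 0.0428 F [ 0.116  -0.0975  0.3273]
tx [ 0.6459  0.0279 -0.7629] ty [-0.0435  0.9991 -0.0003] tz [0.7622 0.0334 0.6465]
tip [0.4731 0.0411 0.198 ] tilt 40.278435900059826 ydir 92.49247226752907
```

View pics/scene1.png

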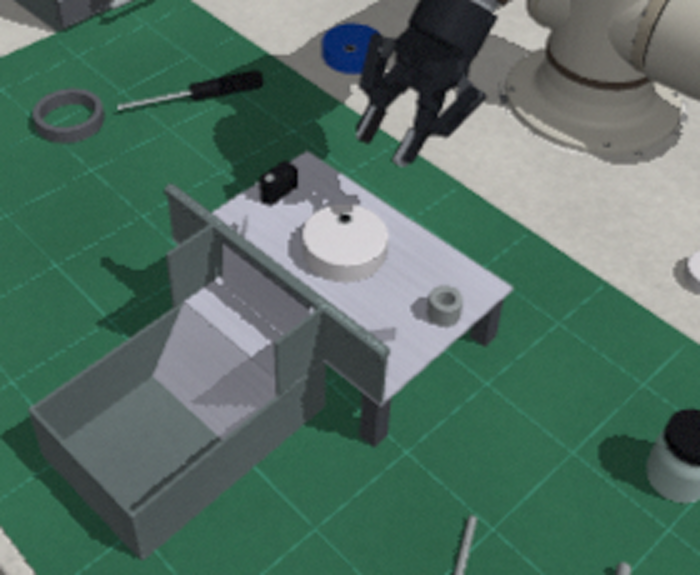

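View pics/wrist1.png

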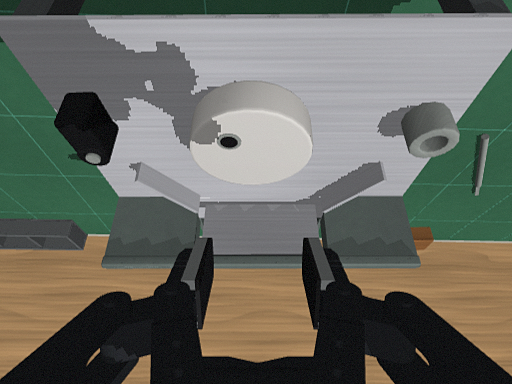

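```bash
cat > kin.py <<'E'
import numpy as np
from scipy.optimize import least_squares
D=[([5,10.04,95.1],(.2104,-.5079,.2476)),([-11.3,14,115.6],(.3348,-.1561,.4137)),([19.6,62.8,130.5],(.5128,.0336,.5257)),([28.1,70.7,130.5],(.5692,.0356,.4967)),([25.9,70.8,130.5],(.5561,.0327,.5184)),([16.7,70.8,130.5],(.4924,.0227,.6026)),([9,70.7,130.5],(.4285,.0248,.6647)),([-.6,70.7,130.5],(.3382,.0259,.7292)),([-14.8,70.8,130.5],(.1881,.0146,.7955)),([-48.6,-12,83.8],(.3581,.0406,.4744)),([-48.5,-42.8,55.5],(.4622,.0407,.211))]
Q=np.radians([d[0] for d in D]);P=np.array([d[1] for d in D]);r=np.hypot(P[:,0],P[:,1])
def fk(p,q):
    a,h,L1,L2,o2,Lt=p;q2,q3,q4=np.asarray(q).T
    e=q3-q2;t=e-q4
    return np.stack([a+L1*np.sin(q2)+L2*np.cos(e)-o2*np.sin(e)+Lt*np.cos(t),h+L1*np.cos(q2)+L2*np.sin(e)+o2*np.cos(e)+Lt*np.sin(t)],-1)
s=least_squares(lambda p:(fk(p,Q)-np.stack([r,P[:,2]],-1)).ravel(),[0,.25,.35,.35,0,.2])
p=s.x
if __name__=='__main__':
    print(p.round(4),np.abs(s.fun).max())
    lo=np.radians([-48.56,-65.8,-126]);hi=np.radians([103.8,70.7,130.5])
    for tilt in(30,35,40,45,50):
        for R in(.42,.45,.48,.52,.56,.6,.64):
            best=None
            for g in([-.6,-.6,1],[.3,.0,1],[.8,.5,.8]):
                f=lambda q:np.r_[(fk(p,q)-[R,.107])*10,np.radians(tilt-90)-(q[1]-q[0]-q[2])]
                z=least_squares(f,np.clip(g,lo,hi),bounds=(lo,hi))
                if best is None or z.cost<best.cost:best=z
            print(tilt,R,best.cost.round(5),np.degrees(best.x).round(0))
E
python3 kin.py
```

```text
[-1.000e-04  1.607e-01  4.196e-01  5.188e-01  3.560e-02  4.120e-01] 0.0006674885638922601
30 0.42 0.0 [-47. -49.  58.]
30 0.45 0.0 [-41. -46.  55.]
30 0.48 0.0 [-36. -44.  52.]
30 0.52 0.0 [-29. -40.  49.]
30 0.56 0.0 [-22. -36.  47.]
30 0.6 0.0 [-16. -31.  45.]
30 0.64 0.0 [-10. -26.  44.]
35 0.42 0.00177 [-49. -50.  56.]
35 0.45 0.0 [-47. -51.  51.]
35 0.48 0.0 [-41. -49.  47.]
35 0.52 0.0 [-34. -45.  44.]
35 0.56 0.0 [-27. -41.  41.]
35 0.6 0.0 [-20. -36.  39.]
35 0.64 0.0 [-14. -32.  37.]
40 0.42 0.01029 [-49. -51.  56.]
40 0.45 0.00178 [-49. -53.  49.]
40 0.48 0.0 [-46. -53.  43.]
40 0.52 0.0 [-38. -50.  39.]
40 0.56 0.0 [-31. -46.  35.]
40 0.6 0.0 [-24. -41.  33.]
40 0.64 0.0 [-17. -37.  31.]
45 0.42 0.02587 [-49. -51.  55.]
45 0.45 0.01024 [-49. -53.  49.]
45 0.48 0.00129 [-49. -55.  41.]
45 0.52 0.0 [-43. -55.  33.]
45 0.56 0.0 [-35. -51.  29.]
45 0.6 0.0 [-27. -46.  26.]
45 0.64 0.0 [-21. -42.  24.]
50 0.42 0.0485 [-49. -51.  55.]
50 0.45 0.02566 [-49. -53.  48.]
50 0.48 0.00888 [-49. -56.  40.]
50 0.52 0.0 [-48. -60.  28.]
50 0.56 0.0 [-39. -56.  23.]
50 0.6 0.0 [-31. -51.  19.]
50 0.64 0.0 [-23. -47.  16.]
```

The wrist shot shows the disc centred between the fingers, with the collar and clamp well off to the sides. q2 is at its limit this close in, so the tilt falls to about 33° behind the disc. My plan is to push part-way at that tilt, then restore about 45° for the last part.

jog_arm(deltas=[{"x": -40,"y": -6,"z": -10,"twist": 0.4,"fingers": 0.5},{"x": -80,"y": -6,"z": -20,"twist": 0.4,"fingers": 0.5}])

```text
time: 8.65
ee_pos: [0.4479, 0.0416, 0.2094]
tcp_rot: [-0.3, 51.9, 2.5]
wrist_force: [0.4, -0.1, -0.4]
opening: 0.0424
```

jog_arm(deltas=[{"x": -40,"y": 0,"z": -10,"twist": 0,"fingers": 0.5},{"x": -60,"y": 0,"z": -20,"twist": 0,"fingers": 0.5}])

```text
time: 8.85
ee_pos: [0.4318, 0.0503, 0.1999]
tcp_rot: [-0.7, 54.4, 1.9]
wrist_force: [0.6, -0.7, 0.3]
opening: 0.0424
```

```bash
python3 st.py
```

```text
8.85 q [  9.3 -48.5 -41.7  61.4  -4.3   5.3] p [0.4318 0.0503 0.1999] op 0.0424 F [ 0.614  -0.7346  0.2652]
tx [ 0.5819  0.019  -0.813 ] ty [-0.0431  0.999  -0.0075] tz [0.8121 0.0394 0.5822]
tip [0.4417 0.0507 0.1861] tilt 35.6058699880814 ydir 92.4723207749034
```

jog_arm(deltas=[{"x": -10,"y": -8,"z": -20,"twist": 0.5,"fingers": 0.5},{"x": -15,"y": -16,"z": -40,"twist": 0.5,"fingers": 0.5},{"x": -15,"y": -16,"z": -60,"twist": 0.5,"fingers": 0.5},{"x": -15,"y": -16,"z": -60,"twist": 0.5,"fingers": 0.5}])

```text
time: 9.25
ee_pos: [0.4343, 0.0361, 0.1373]
tcp_rot: [-0.9, 55.7, 2.2]
wrist_force: [-0.6, -0.2, 1.3]
opening: 0.0427
```

```bash
python3 st.py; python3 - <<'E'
from workcell import viewer
import cv2
for n in('scene','wrist'):
    im=viewer.camera(n)['image'][:,:,::-1]
    if n=='scene': im=cv2.resize(im[120:300,180:400],None,fx=3.2,fy=3.2,interpolation=cv2.INTER_CUBIC)
    cv2.imwrite(f'pics/{n}2.png',im)
E
```

```text
9.25 q [  6.1 -48.5 -48.1  56.2  -2.2   2.3] p [0.4343 0.0361 0.1373] op 0.0427 F [-0.6462 -0.2421  1.3095]
tx [ 0.5625  0.0214 -0.8265] ty [-0.0509  0.9987 -0.0089] tz [0.8252 0.0471 0.5628]
tip [0.4439 0.0364 0.1232] tilt 34.25518204272787 ydir 92.91966304814176
```

View pics/scene2.png

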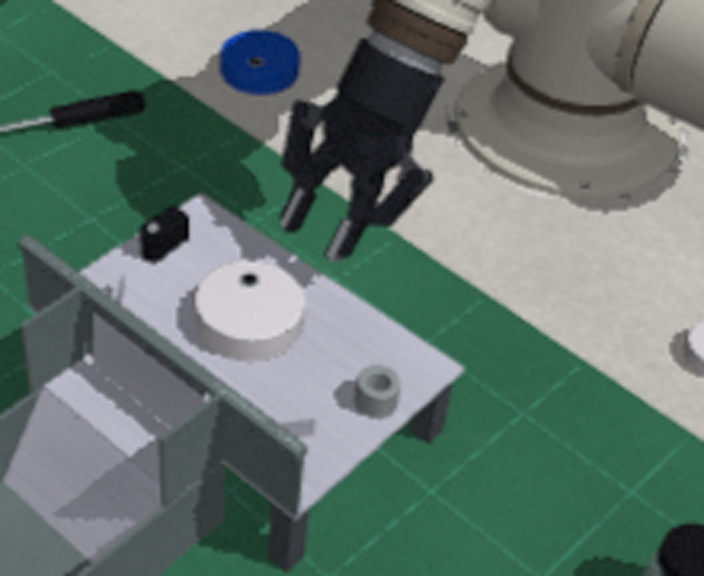

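View pics/wrist2.png

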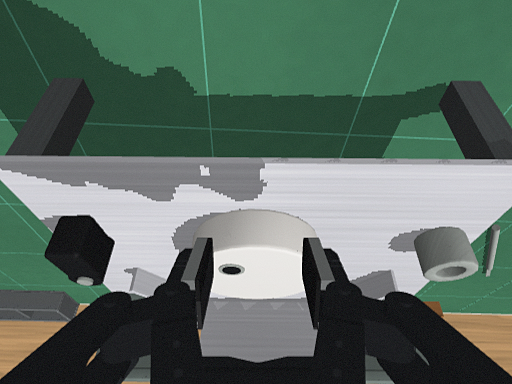

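```bash
python3 - <<'E'
from h import *
import pickle
from scipy.spatial.transform import Rotation as Ro
c=pickle.load(open('c0.pkl','rb'))['scene']
R=Ro.from_euler('xyz',[-.9,55.7,2.2],degrees=True).as_matrix();p=np.array([.4343,.0361,.1373])
for n in(.012,.017,.023,.03):
  for s in(-1,1):
    for w in(-.011,.011):
      u,v=proj(c,p+R@[n,s*.0215,w]);print(n,s,w,round((u-180)*3.2),round((v-120)*3.2))
E
python3 - <<'E'
import cv2
im=cv2.imread('pics/scene2.png');cv2.imwrite('pics/z.png',cv2.resize(im[150:300,240:480],None,fx=3,fy=3))
E
```

```text
0.012 -1 -0.011 300 228
0.012 -1 0.011 287 228
0.012 1 -0.011 339 253
0.012 1 0.011 325 253
0.017 -1 -0.011 298 233
0.017 -1 0.011 284 233
0.017 1 -0.011 336 259
0.017 1 0.011 323 259
0.023 -1 -0.011 295 240
0.023 -1 0.011 281 239
0.023 1 -0.011 333 265
0.023 1 0.011 320 265
0.03 -1 -0.011 291 247
0.03 -1 0.011 277 247
0.03 1 -0.011 329 272
0.03 1 0.011 316 272
```

View pics/z.png

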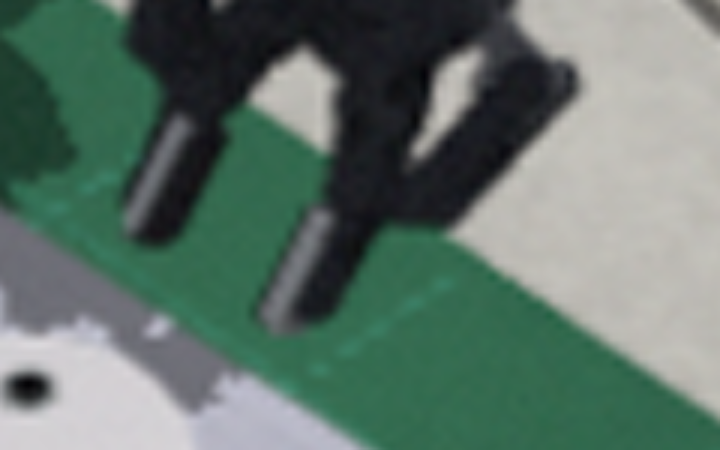

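The fingertips in the image match the 17 mm nose length. Next I lower to about 12 mm above the deck and push steadily.

jog_arm(deltas=[{"x": 0,"y": 0,"z": -10,"twist": 0.3,"fingers": 0.5},{"x": 0,"y": 0,"z": -20,"twist": 0.3,"fingers": 0.5},{"x": 0,"y": 0,"z": -27,"twist": 0.3,"fingers": 0.5},{"x": 5,"y": 0,"z": -27,"twist": 0.3,"fingers": 0.5},{"x": 12,"y": 0,"z": -27,"twist": 0.3,"fingers": 0.5}])

```text
time: 9.85
ee_pos: [0.4478, 0.0365, 0.1143]
tcp_rot: [-0.9, 55.4, 2.5]
wrist_force: [-0.3, -0.3, -0.5]
opening: 0.0432
```

```bash
python3 st.py
```

```text
9.85 q [  5.7 -46.4 -49.9  52.   -1.8   1.8] p [0.4478 0.0365 0.1143] op 0.0432 F [-0.2659 -0.2565 -0.485 ]
tx [ 0.5666  0.025  -0.8236] ty [-0.0565  0.9984 -0.0086] tz [0.822  0.0514 0.5671]
tip [0.4574 0.0369 0.1003] tilt 34.554242845948224 ydir 93.23816463061124
```

jog_arm(deltas=[{"x": 6,"y": 0,"z": -5,"twist": 0,"fingers": 0.5},{"x": 12,"y": 1,"z": -5,"twist": 0,"fingers": 0.5},{"x": 20,"y": 1,"z": -5,"twist": 0,"fingers": 0.5},{"x": 29,"y": 2,"z": -5,"twist": 0,"fingers": 0.5},{"x": 38,"y": 2,"z": -5,"twist": 0,"fingers": 0.5},{"x": 48,"y": 3,"z": -5,"twist": 0,"fingers": 0.5},{"x": 58,"y": 4,"z": -5,"twist": 0,"fingers": 0.5},{"x": 68,"y": 5,"z": -5,"twist": 0,"fingers": 0.5},{"x": 76,"y": 6,"z": -5,"twist": 0,"fingers": 0.5},{"x": 80,"y": 6,"z": -5,"twist": 0,"fingers": 0.5}])

```text
time: 10.85
ee_pos: [0.5284, 0.0426, 0.1089]
tcp_rot: [-0.9, 55.5, 2.5]
wrist_force: [-2.2, 0.5, 0.7]
opening: 0.0429
```

```bash
python3 st.py; python3 - <<'E'
from workcell import viewer
import cv2
for n in('scene','top'):
    im=viewer.camera(n)['image'][:,:,::-1]
    if n=='scene': im=cv2.resize(im[150:330,150:370],None,fx=3.2,fy=3.2,interpolation=cv2.INTER_CUBIC)
    else: im=cv2.resize(im[55:240,165:315],None,fx=3.2,fy=3.2,interpolation=cv2.INTER_CUBIC)
    cv2.imwrite(f'pics/{n}3.png',im)
E
```

```text
10.85 q [  5.4 -31.4 -43.1  43.8  -1.6   1.5] p [0.5284 0.0426 0.1089] op 0.0429 F [-2.2395  0.5123  0.6544]
tx [ 0.566   0.0251 -0.824 ] ty [-0.0567  0.9984 -0.0085] tz [0.8225 0.0515 0.5665]
tip [0.538  0.043  0.0949] tilt 34.5080552330549 ydir 93.2497101176901
```

View pics/scene3.png

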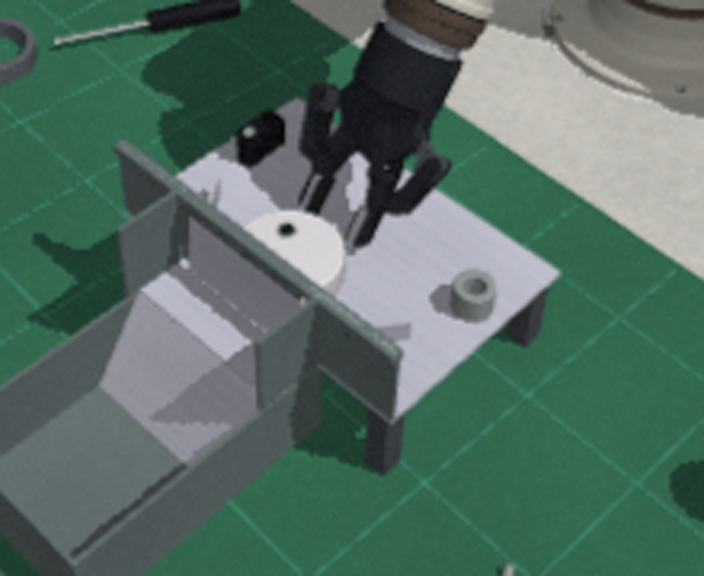

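View pics/top3.png

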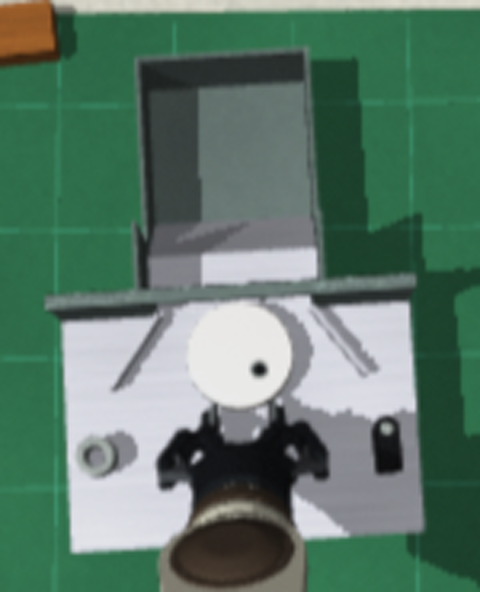

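The disc sits well in the cradle at throat x of about -43, with its image centre at (240, 355) in the zoomed top view. At the current 34.5° tilt I calculate about 7 mm of clearance under the header with the tips 10 mm past the flap line. I'll go on in small steps and watch the force.

jog_arm(deltas=[{"x": 5,"y": 0,"z": -1,"twist": 0,"fingers": 0.5},{"x": 12,"y": 1,"z": -2,"twist": 0,"fingers": 0.5},{"x": 20,"y": 2,"z": -3,"twist": 0,"fingers": 0.5},{"x": 28,"y": 3,"z": -3,"twist": 0,"fingers": 0.5},{"x": 36,"y": 3,"z": -3,"twist": 0,"fingers": 0.5},{"x": 44,"y": 4,"z": -3,"twist": 0,"fingers": 0.5},{"x": 52,"y": 5,"z": -3,"twist": 0,"fingers": 0.5},{"x": 60,"y": 6,"z": -3,"twist": 0,"fingers": 0.5},{"x": 67,"y": 6,"z": -3,"twist": 0,"fingers": 0.5},{"x": 70,"y": 7,"z": -3,"twist": 0,"fingers": 0.5}])

```text
time: 11.95
ee_pos: [0.5988, 0.0494, 0.1059]
tcp_rot: [-0.9, 55.5, 2.5]
wrist_force: [-4.2, -1.0, 1.9]
opening: 0.0425
```

```bash
python3 st.py; python3 - <<'E'
from workcell import viewer
import cv2
for n in('scene','wrist'):
    im=viewer.camera(n)['image'][:,:,::-1]
    if n=='scene': im=cv2.resize(im[150:330,130:350],None,fx=3.2,fy=3.2,interpolation=cv2.INTER_CUBIC)
    cv2.imwrite(f'pics/{n}4.png',im)
E
```

```text
11.95 q [  5.5 -19.6 -35.8  39.3  -1.7   1.6] p [0.5988 0.0494 0.1059] op 0.0425 F [-4.195  -0.9802  1.8518]
tx [ 0.566   0.0248 -0.824 ] ty [-0.0564  0.9984 -0.0087] tz [0.8225 0.0514 0.5665]
tip [0.6084 0.0498 0.0919] tilt 34.51142659960011 ydir 93.23184865752076
```

View pics/scene4.png

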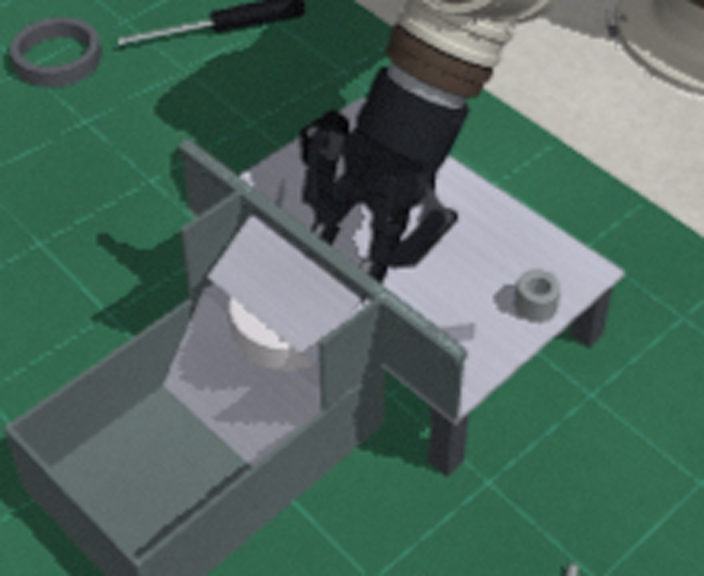

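View pics/wrist4.png

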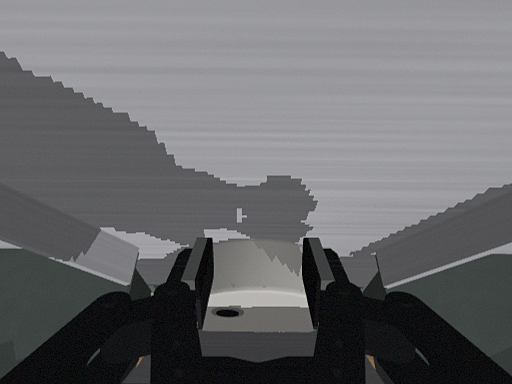

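The flap is open and riding on the disc, whose centre is at about +30 mm. I'll continue slowly.

jog_arm(deltas=[{"x": 5,"y": 0,"z": 0,"twist": 0,"fingers": 0.5},{"x": 10,"y": 0,"z": 0,"twist": 0,"fingers": 0.5},{"x": 15,"y": 1,"z": 0,"twist": 0,"fingers": 0.5},{"x": 20,"y": 1,"z": 0,"twist": 0,"fingers": 0.5}])

```text
time: 12.45
ee_pos: [0.6188, 0.0506, 0.1057]
tcp_rot: [-0.9, 55.5, 2.5]
wrist_force: [-3.8, 0.0, 0.7]
opening: 0.0426
```

jog_arm(deltas=[{"x": 4,"y": 0,"z": 0,"twist": 0,"fingers": 0.5}])

```text
time: 12.55
ee_pos: [0.6232, 0.0507, 0.1057]
tcp_rot: [-0.9, 55.5, 2.5]
wrist_force: [-2.9, -0.3, 2.3]
opening: 0.0426
```

jog_arm(deltas=[{"x": 4,"y": 0,"z": 0,"twist": 0,"fingers": 0.5}])

```text
time: 12.65
ee_pos: [0.6277, 0.0507, 0.1058]
tcp_rot: [-0.9, 55.5, 2.5]
wrist_force: [-3.4, 0.5, 2.3]
opening: 0.0428
```

```bash
python3 st.py; python3 - <<'E'
from workcell import viewer
import cv2
for n in('scene','wrist'):
    im=viewer.camera(n)['image'][:,:,::-1]
    if n=='scene': im=cv2.resize(im[150:330,130:350],None,fx=3.2,fy=3.2,interpolation=cv2.INTER_CUBIC)
    cv2.imwrite(f'pics/{n}5.png',im)
E
```

```text
12.65 q [  5.3 -15.1 -32.4  38.2  -1.5   1.4] p [0.6277 0.0507 0.1058] op 0.0428 F [-3.4106  0.5001  2.301 ]
tx [ 0.5659  0.0251 -0.8241] ty [-0.0567  0.9984 -0.0085] tz [0.8225 0.0515 0.5664]
tip [0.6373 0.0511 0.0918] tilt 34.50675251071747 ydir 93.25153194819934
```

View pics/scene5.png

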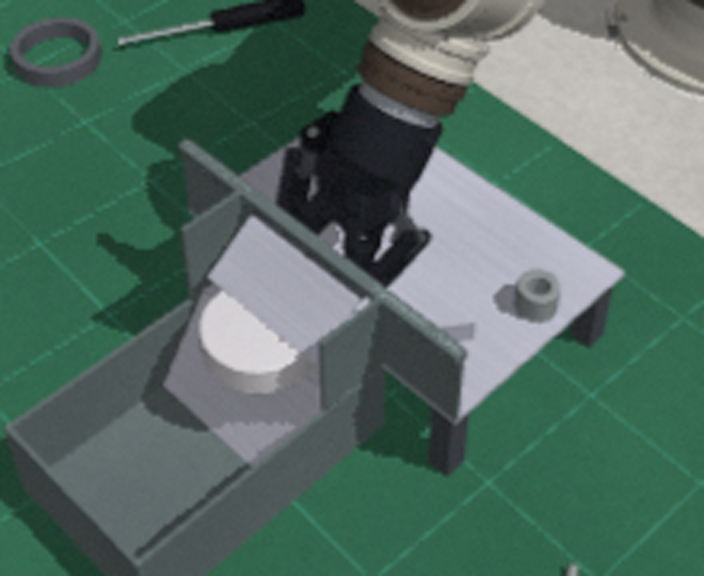

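View pics/wrist5.png

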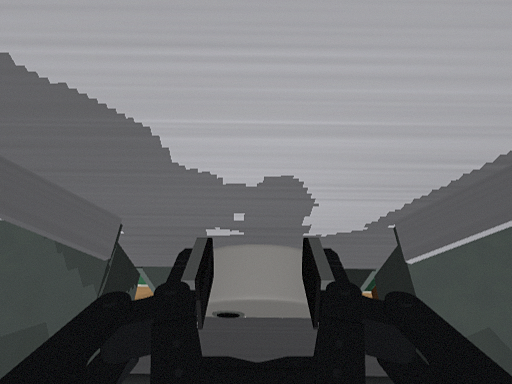

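The tips are 10 mm past the flap line and the disc, at roughly +58 mm, still lies flat. The force is low and the header isn't touched. I'll creep on.

jog_arm(deltas=[{"x": 3,"y": 0,"z": 0,"twist": 0,"fingers": 0.5},{"x": 3,"y": 0,"z": 0,"twist": 0,"fingers": 0.5}])

```text
time: 12.95
ee_pos: [0.6313, 0.0506, 0.106]
tcp_rot: [-0.9, 55.4, 2.5]
wrist_force: [1.2, -0.2, 0.5]
opening: 0.0428
```

```bash
python3 st.py; python3 - <<'E'
from workcell import viewer
import cv2
for n in('scene','top'):
    im=viewer.camera(n)['image'][:,:,::-1]
    if n=='scene': im=cv2.resize(im[150:330,130:350],None,fx=3.2,fy=3.2,interpolation=cv2.INTER_CUBIC)
    else: im=cv2.resize(im[55:240,165:315],None,fx=3.2,fy=3.2,interpolation=cv2.INTER_CUBIC)
    cv2.imwrite(f'pics/{n}6.png',im)
E
```

```text
12.95 q [  5.2 -14.6 -32.1  38.1  -1.5   1.4] p [0.6313 0.0506 0.106 ] op 0.0428 F [ 1.1805 -0.1834  0.5362]
tx [ 0.5666  0.025  -0.8236] ty [-0.0565  0.9984 -0.0085] tz [0.822  0.0514 0.5671]
tip [0.6409 0.0511 0.092 ] tilt 34.55361314870855 ydir 93.24069109406638
```

View pics/scene6.png

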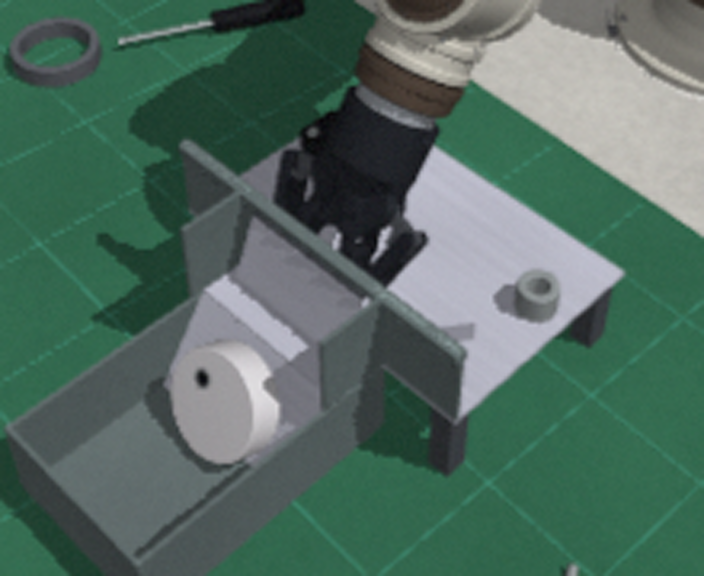

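View pics/top6.png

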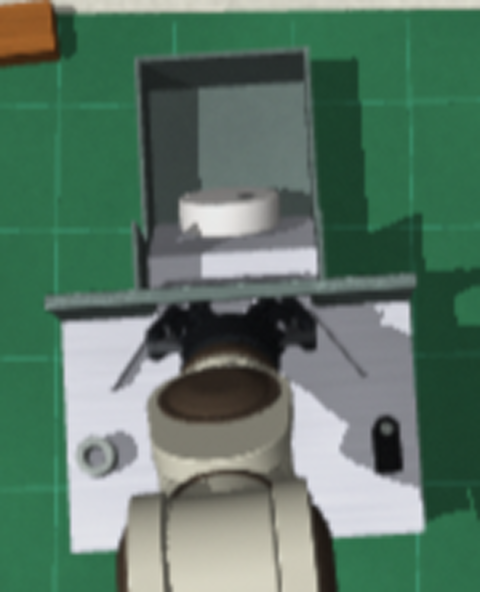

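The disc has dropped into the bin. I'll withdraw straight back along the deck so the flap falls shut, then lift away.

jog_arm(deltas=[{"x": -8,"y": 0,"z": 1,"twist": 0,"fingers": 0.5},{"x": -18,"y": -1,"z": 2,"twist": 0,"fingers": 0.5},{"x": -30,"y": -2,"z": 3,"twist": 0,"fingers": 0.5},{"x": -45,"y": -2,"z": 5,"twist": 0,"fingers": 0.5},{"x": -60,"y": -3,"z": 8,"twist": 0,"fingers": 0.5},{"x": -75,"y": -4,"z": 12,"twist": 0,"fingers": 0.5},{"x": -90,"y": -4,"z": 20,"twist": 0,"fingers": 0.5},{"x": -100,"y": -5,"z": 35,"twist": 0,"fingers": 0.5},{"x": -110,"y": -5,"z": 55,"twist": 0,"fingers": 0.5},{"x": -115,"y": -5,"z": 75,"twist": 0,"fingers": 0.5}])

```text
time: 14.05
ee_pos: [0.5144, 0.0455, 0.1815]
tcp_rot: [-0.9, 55.5, 2.5]
wrist_force: [-0.2, 0.0, -0.2]
opening: 0.043
```

jog_arm(deltas=[{"x": 0,"y": 0,"z": 20,"twist": 0,"fingers": 0.5},{"x": 0,"y": 0,"z": 30,"twist": 0,"fingers": 0.5},{"x": 0,"y": 0,"z": 30,"twist": 0,"fingers": 0.5},{"x": 0,"y": 0,"z": 30,"twist": 0,"fingers": 0.5},{"x": 0,"y": 0,"z": 30,"twist": 0,"fingers": 0.5},{"x": 0,"y": 0,"z": 30,"twist": 0,"fingers": 0.5}])

```text
time: 14.65
ee_pos: [0.5141, 0.0455, 0.2101]
tcp_rot: [-0.9, 55.6, 2.5]
wrist_force: [-0.1, -0.1, -0.3]
opening: 0.0426
```

```bash
python3 st.py; python3 - <<'E'
from workcell import viewer
import cv2
for n in('scene','top'):
    im=viewer.camera(n)['image'][:,:,::-1]
    if n=='scene': im=cv2.resize(im[150:330,130:350],None,fx=3.2,fy=3.2,interpolation=cv2.INTER_CUBIC)
    else: im=cv2.resize(im[55:240,80:430],None,fx=2.2,fy=2.2,interpolation=cv2.INTER_CUBIC)
    cv2.imwrite(f'pics/{n}7.png',im)
E
```

```text
14.65 q [  6.1 -34.  -33.4  56.3  -2.    2.1] p [0.5141 0.0455 0.2101] op 0.0426 F [-0.0912 -0.0577 -0.3369]
tx [ 0.565   0.0249 -0.8247] ty [-0.0566  0.9984 -0.0086] tz [0.8231 0.0515 0.5655]
tip [0.5237 0.0459 0.1961] tilt 34.44274307694105 ydir 93.24324888417813
```

View pics/scene7.png

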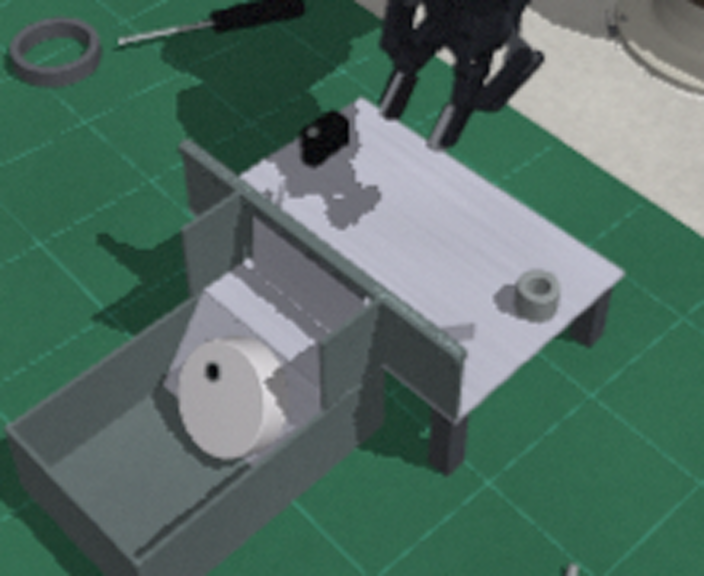

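View pics/top7.png

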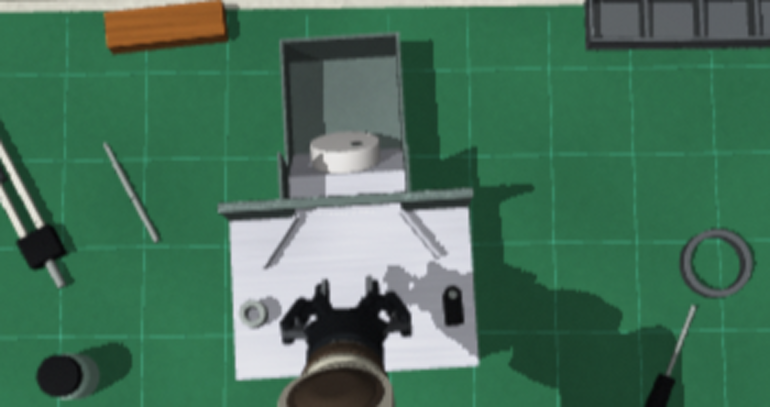

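The flap looks shut, but the disc has shifted slightly since the last picture. I'll wait about a second and compare again.

jog_arm(deltas=[{"x": 0,"y": 0,"z": 10,"twist": 0,"fingers": 0.5},{"x": 0,"y": 0,"z": 10,"twist": 0,"fingers": 0.5},{"x": 0,"y": 0,"z": 10,"twist": 0,"fingers": 0.5},{"x": 0,"y": 0,"z": 10,"twist": 0,"fingers": 0.5},{"x": 0,"y": 0,"z": 10,"twist": 0,"fingers": 0.5},{"x": 0,"y": 0,"z": 10,"twist": 0,"fingers": 0.5},{"x": 0,"y": 0,"z": 10,"twist": 0,"fingers": 0.5},{"x": 0,"y": 0,"z": 10,"twist": 0,"fingers": 0.5}])

```text
time: 15.55
ee_pos: [0.5142, 0.0455, 0.2205]
tcp_rot: [-0.9, 55.5, 2.5]
wrist_force: [0.5, -0.6, -0.5]
opening: 0.0426
```

```bash
python3 - <<'E'
from workcell import viewer
import cv2,numpy as np
im=viewer.camera('scene')['image'][:,:,::-1]
im=cv2.resize(im[150:330,130:350],None,fx=3.2,fy=3.2,interpolation=cv2.INTER_CUBIC)
old=cv2.imread('pics/scene7.png')
d=cv2.absdiff(im,old)[180:500,100:400];print('max/mean diff bin area',d.max(),d.mean(),(d.max(2)>40).sum())
cv2.imwrite('pics/scene8.png',im)
E
```

```text
max/mean diff bin area 91 1.8153263888888889 742
```

View pics/scene8.png

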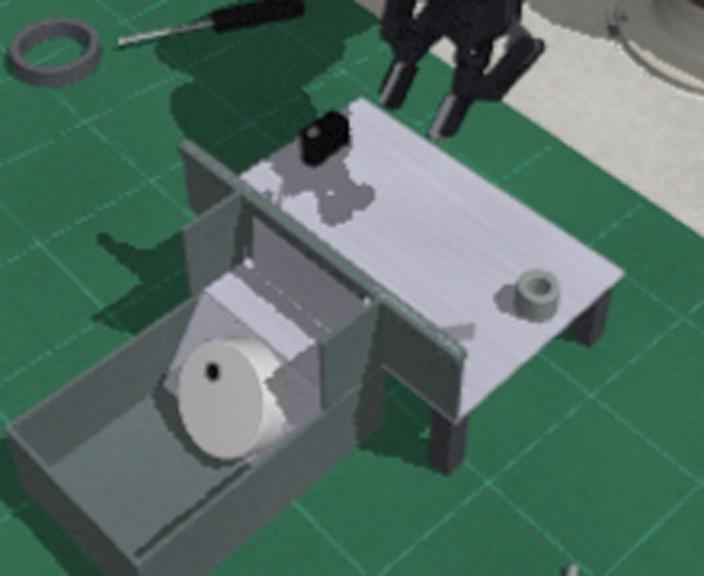

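The disc hasn't moved, with its bushing still at (213, 371). It's leaning on the slide inside the bin, the flap is shut and the hand is clear, so I'm handing in.

```bash
python3 - <<'E'
import cv2
a=cv2.imread('pics/scene7.png');b=cv2.imread('pics/scene8.png');d=cv2.absdiff(a,b).max(2)
print('disc',(d[330:465,170:290]>40).sum(),'flap',(d[260:340,250:370]>40).sum())
from workcell import ticket
print(ticket.job_done())
E
```

```text
disc 0 flap 0
the job is handed in; nothing more can be done
None
```

The disc is in the catch bin, the flap is shut, and I handed the job in at about 15.6 s. No verdict is reported, so the results below are from my own checks.

**How it went**
- **Tilt:** The jog tool can't command tilt, so I got it by jogging against the joint limits in free space, which tipped the fingers forward. That gave 45° up high, but close to the base it fell to about 34.5°.
- **Push:** I kept that tilt for the whole push, at roughly 0.1 m/s or slower, with the fingers about 43 mm apart behind the disc. The disc dropped with the fingertips roughly 13 mm past the flap line. I then drew the hand straight back and lifted it clear.

**Last checks**
- **Disc:** It lies in the bin, leaning on the slide. It had shifted slightly just after the drop, but two pictures about 0.9 s apart then showed no change at the disc.
- **Flap:** It looks shut and showed no change between those pictures. I judged its angle by eye only.
- **Forces:** The highest wrist force reading I saw while pushing was about 5 N. It was about 1 N with the hand clear.
- **Bystanders:** The collar and clamp block look unmoved in the last pictures, as do the jar, screwdriver, tape and craft knife where they are in view. I did not measure their positions again.
- **One disagreement:** A wider image comparison over the box area showed 742 changed pixels. None were at the disc or the flap; I put them down to the arm's shadow but did not trace them.

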